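# Load the courier's sample carrier

## Task

Get the samples ready for the courier: put each red-lidded pot that has a coloured sticker into the white carrier, standing upright in the middle of the pad of its sticker's colour. Keep these pots upright all the time and set them down rather than dropping them. Leave the red-lidded pot without a sticker and the blue-lidded pot standing where they are.

Things in the scene. Friction and masses are not known exactly. Their poses are not given: they have to be found in the camera images.
- pot_yellow: Closed sample pot standing upright: white body 40 mm across and 48 mm high, ribbed screw lid 45 mm across on top of it (from 48 to 62 mm above the bench), 62 mm tall in all, about 70 g. RED lid with a round YELLOW sticker 34 mm across on its top: it belongs on the yellow pad. Origin: centre of its underside; z up along its axis.
- pot_green: Closed sample pot standing upright: white body 40 mm across and 48 mm high, ribbed screw lid 45 mm across on top of it (from 48 to 62 mm above the bench), 62 mm tall in all, about 70 g. RED lid with a round GREEN sticker 34 mm across on its top: it belongs on the green pad. Origin: centre of its underside; z up along its axis.
- pot_blue: Closed sample pot standing upright: white body 40 mm across and 48 mm high, ribbed screw lid 45 mm across on top of it (from 48 to 62 mm above the bench), 62 mm tall in all, about 70 g. RED lid with a round BLUE sticker 34 mm across on its top: it belongs on the blue pad. Origin: centre of its underside; z up along its axis.
- pot_black: Closed sample pot standing upright: white body 40 mm across and 48 mm high, ribbed screw lid 45 mm across on top of it (from 48 to 62 mm above the bench), 62 mm tall in all, about 70 g. RED lid with a round BLACK sticker 34 mm across on its top: it belongs on the black pad. Origin: centre of its underside; z up along its axis.
- plain_pot: Closed sample pot standing upright: white body 40 mm across and 48 mm high, ribbed screw lid 45 mm across on top of it (from 48 to 62 mm above the bench), 62 mm tall in all, about 70 g. Look-alike: plain RED lid with NO sticker (an empty pot). To stay where it stands. Clutter among the pots (loose lid, marker) is under 20 mm high. Origin: centre of its underside; z up along its axis.
- bluelid_pot: Closed sample pot standing upright: white body 40 mm across and 48 mm high, ribbed screw lid 45 mm across on top of it (from 48 to 62 mm above the bench), 62 mm tall in all, about 70 g. Look-alike: BLUE lid with a yellow sticker (kept for testing here). This pot is to stay where it stands. Origin: centre of its underside; z up along its axis.
- pad_yellow: Yellow round pad, 60 mm across, 3 mm thick, fixed in any one of the 4 compartments of the white carrier. Origin: centre of its underside, 4 mm above the bench (its top: 7 mm); x, y along the carrier's walls. Carrier: fixed tray 192 mm square, 2 by 2 compartments 90 mm square, walls 4 mm thick reaching 25 mm above the bench; neighbouring pad centres 94 mm apart.
- pad_green: Green round pad, 60 mm across, 3 mm thick, fixed in any one of the 4 compartments of the white carrier. Origin: centre of its underside, 4 mm above the bench (its top: 7 mm); x, y along the carrier's walls. Carrier: fixed tray 192 mm square, 2 by 2 compartments 90 mm square, walls 4 mm thick reaching 25 mm above the bench; neighbouring pad centres 94 mm apart.
- pad_blue: Blue round pad, 60 mm across, 3 mm thick, fixed in any one of the 4 compartments of the white carrier. Origin: centre of its underside, 4 mm above the bench (its top: 7 mm); x, y along the carrier's walls. Carrier: fixed tray 192 mm square, 2 by 2 compartments 90 mm square, walls 4 mm thick reaching 25 mm above the bench; neighbouring pad centres 94 mm apart.
- pad_black: Black round pad, 60 mm across, 3 mm thick, fixed in any one of the 4 compartments of the white carrier. Origin: centre of its underside, 4 mm above the bench (its top: 7 mm); x, y along the carrier's walls. Carrier: fixed tray 192 mm square, 2 by 2 compartments 90 mm square, walls 4 mm thick reaching 25 mm above the bench; neighbouring pad centres 94 mm apart.
Things that resemble listed ones, but are neither listed nor needed, are in the scene too. Several things have the shape of the pad_black; the one meant has the colours described above.

How it is judged:
At the end, for the whole second after the job is handed in: Each of the four red-lidded stickered pots stands upright (within about 6 degrees) and at rest on the pad of its colour, its axis within 12 mm of the pad's centre; the plain red-lidded pot and the blue-lidded pot stand upright within 20 mm of where they were (horizontal distance between pot_yellow and pad_yellow below 0.012 m and z of pot_yellow in the frame of pad_yellow between 0 and 0.007 m and angle between each of pot_yellow, pot_green, pot_blue, pot_black, plain_pot, bluelid_pot's own z axis and vertical below 0.1 rad and linear speed of each of pot_yellow, pot_green, pot_blue, pot_black, plain_pot, bluelid_pot below 0.02 m/s and horizontal distance between pot_green and pad_green below 0.012 m and z of pot_green in the frame of pad_green between 0 and 0.007 m and horizontal distance between pot_blue and pad_blue below 0.012 m and z of pot_blue in the frame of pad_blue between 0 and 0.007 m and horizontal distance between pot_black and pad_black below 0.012 m and z of pot_black in the frame of pad_black between 0 and 0.007 m and distance of each of plain_pot, bluelid_pot from where it was at the start of the episode below 0.02 m); the robot touches nothing.
It fails at once if a stickered red-lidded pot is tipped by more than about 30 degrees (angle between any of pot_yellow, pot_green, pot_blue, pot_black's own z axis and vertical above 0.52 rad).
It fails at once if a stickered red-lidded pot is dropped (moves faster than 0.6 m/s free of the fingers: a drop of about 2 cm) ((contact force between pot_yellow and the fingers below 0.01 N and linear speed of pot_yellow above 0.6 m/s) or (contact force between pot_green and the fingers below 0.01 N and linear speed of pot_green above 0.6 m/s) or (contact force between pot_blue and the fingers below 0.01 N and linear speed of pot_blue above 0.6 m/s) or (contact force between pot_black and the fingers below 0.01 N and linear speed of pot_black above 0.6 m/s)).
It fails at once if the plain red-lidded pot is moved by more than 20 mm (distance of plain_pot from where it was at the start of the episode above 0.02 m).
It fails at once if the blue-lidded pot is moved by more than 20 mm (distance of bluelid_pot from where it was at the start of the episode above 0.02 m).
It also fails if it takes over 102 s, if anything falls off the work surface, if the arm or the gripper's body presses on something with over 40 N, if the wrist force passes 120 N, or if a joint passes its speed limit or range.

## Robot

A 6-joint arm with a two-finger parallel gripper is mounted at the origin on the work surface. World frame = base frame: x ahead of the robot, y to its left, z up, the work surface at z = 0. Lengths are in m, angles in rad, forces in N, time in s.
With the tool pointing down it reaches from about 0.325 to 0.9 m from the base axis. Payload 6.1 kg.
Tool frame: the origin (TCP) lies between the finger pads; the fingertips stand 25 mm ahead of it and the grasp point (between the pads) lies 6 mm ahead of it; z points along the fingers, y is the line along which they close (so a half turn about z gives the same grasp; the last joint's range is limited). The gripper opens to 85 mm and grips with 20 to 120 N. Pads are 22 mm wide; open, the fingers measure 114 mm over their backs; the gripper's body (76 mm by 85 mm) begins 54 mm behind the grasp point. The pads swing forward as they close: fully open they stand 13 mm farther back than shut.
Start: joints at [-1.436, 0.22, 1.526, -0, 1.395, -0.126], TCP at [0.161, -0.604, 0.256] pointing down, gripper open.
Joint ranges: [-2.98, 2.98], [-0.91, 2.08], [0.09, 2.57], [-1.24, 4.39], [0.2, 2.65], [-2.68, 2.68]. Speed limits (rad/s): [2.57, 2.57, 3.01, 3.14, 3.14, 3.14].

## Interface

Orientations are given as a 3x3 rotation matrix whose columns are the frame's x, y, z axes.
In Python, from cell import * gives the robot as it stands. Calls block until the motion is done:
- movep(position, orientation): joint-space move of the TCP to a pose.
- move_linear(position, rot=None, max_speed=0.15): straight line of the TCP; rot=None keeps the orientation; max_speed is the mean speed in m/s.
- set_joints(angles): joint-space move.
- set_gripper(opening, f_grip=None): finger opening in m; f_grip is the grip in N (None keeps the last); returns when the fingers have stopped.
- sleep(seconds).
- inverse_kinematics(position, orientation): joint angles nearest the present ones, or None.
- get_state(): the state.
- read_camera(name): name is "side" or "top"; returns a dict with "pixels" (400x640x3 uint8, red, green, blue), "fx", "fy", "cx", "cy" (pixels), "R" (3x3) and "t" (3): a world point X has camera coordinates R X + t. Camera axes: x right, y down, z forward; pixel columns grow to the right and rows downward; lengths in m; the calibration is good to about 2 mm. A picture is of the moment at which its call begins. There is no depth.
A pose or a line that the arm cannot do raises Unreachable and nothing moves.
- job_done(): hands the job in; it is judged then, once.
Trained networks look in a picture, given as the dict that the camera call returned (one of the last four; its "shot" number tells which), for a name from the list of things; names that differ only in an ending like _2 or _b are one class to them, and where a whole thing is asked for, a point or a joint stands for the part that bears it (a point fixed in the world has none). Each returns a list of dicts, best first, with "p" (0 to 1); they miss things now and then, are a little off and sometimes report something else, mostly with a low value. They report only what shows in the picture. A call takes as long as a camera call. They do not tell look-alikes from the thing itself.
- outline_of(picture, query): "pixels" (400x640 bool, what is visible of it) and "rect" ([left, top, right, bottom] in pixels, round what is visible of it).
The state is a dict: "clock": time; "q": joint angles; "joint_velocities": joint speeds; "joint_efforts": joint torques, N m; "position": TCP position; "ee_rot": TCP orientation; "force": force on the tool from outside, world axes, zero at the start; "ft_torque": the same for the moment, N m; "finger_gap": finger opening in m; "grip_force": force on a finger pad.
Only numpy, scipy, OpenCV 4.12 (cv2) and the standard library are available. Lean on these libraries where they do the work, as an engineer would, in place of code of your own. Each camera call takes 0.05 s, during which the arm holds its last target. There are 200 camera calls.

## Working session

There is one attempt and no reset: what is moved stays moved. The work goes in short steps, each a Python script; the robot and the scene stay as the last script left them, time stands still between calls to the robot, and variables do not carry over. Pictures are saved under pics/ and viewed, at most 14 in all, crops included, and the job is handed in when it is done.

```bash
mkdir -p pics; ls
python3 - <<'E'
from cell import *
import cv2
for n in ("top","side"):
    c=read_camera(n); cv2.imwrite(f"pics/{n}0.png",c["pixels"][:,:,::-1])
    print(n,c["fx"],c["cx"],c["cy"],c["R"],c["t"])
print(get_state()["clock"])
E
```

```text
pics
top 489.9096156108533 322.70637039771236 196.9420335083791 [[-0.00103346 -0.99998661 -0.00507002]
 [-0.99662852  0.00144591 -0.08203354]
 [ 0.08203978  0.00496815 -0.99661667]] [0.03378507 0.56514616 1.30745277]
side 497.632211067528 319.7833946465448 196.6202218435345 [[ 0.99271611 -0.11811462 -0.02374159]
 [-0.08718924 -0.56834448 -0.81815805]
 [ 0.08314302  0.81426868 -0.57450304]] [-0.55706002  0.0908375   1.11379124]
0.1
```

View pics/top0.png

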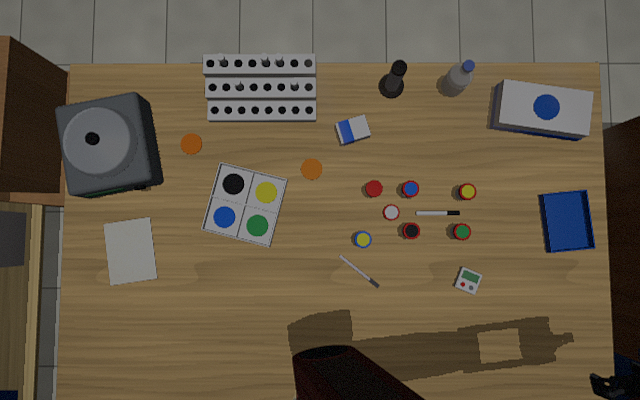

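View pics/side0.png

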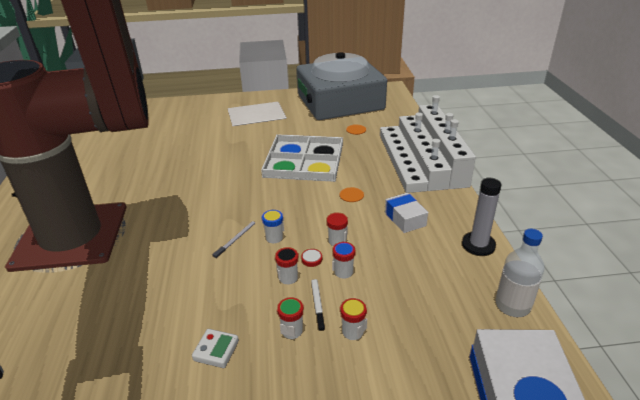

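Top image shows these candidates:
- **Stickered red-lidded pots:** yellow (467,191), green (461,231), blue (410,189) and black (411,231).
- **Look-alikes to leave:** plain red (373,189), blue-lidded with yellow sticker (362,239) and loose lid (391,212).
- **Pads in the carrier:** black (233,184), yellow (266,192), blue (224,217) and green (257,226). The orange discs are decoys.

```bash
cat > h.py <<'E'
from cell import *
import cv2, numpy as np
def ray(c,px,z):
    d=c["R"].T@np.array([(px[0]-c["cx"])/c["fx"],(px[1]-c["cy"])/c["fy"],1.]); o=-c["R"].T@np.array(c["t"])
    return (o+d*(z-o[2])/d[2])[:2]
def proj(c,X):
    p=np.array(c["R"])@X+c["t"]; return np.array([c["fx"]*p[0]/p[2]+c["cx"],c["fy"]*p[1]/p[2]+c["cy"]])
def cmask(img,col):
    h,s,v=[a.astype(int) for a in cv2.split(cv2.cvtColor(img,cv2.COLOR_RGB2HSV))]
    if col=="black": return (v<60)
    lo,hi={"yellow":(22,36),"green":(50,85),"blue":(100,125)}[col]
    return (h>=lo)&(h<=hi)&(s>130)&(v>60)
def blob(img,col,near,r):
    """centroid, area of colour component whose centre is closest to near"""
    m=cmask(img,col).astype(np.uint8)
    n,l,st,ce=cv2.connectedComponentsWithStats(m)
    k=[i for i in range(1,n) if st[i,4]>25 and np.hypot(*(ce[i]-near))<r]
    if not k: return None
    i=max(k,key=lambda i:st[i,4]); 
    return st[i,0]+(st[i,2]-1)/2,st[i,1]+(st[i,3]-1)/2,*ce[i],st[i,4]
E
python3 - <<'E'
from h import *
t=read_camera("top"); s=read_camera("side")
seeds={"pot":dict(yellow=((467,191),(353,309)),green=((461,231),(290,307)),blue=((410,189),(344,250)),black=((411,231),(286,256))),
"pad":dict(yellow=((266,192),(318,168)),green=((257,226),(284,167)),blue=((224,217),(290,149)),black=((233,184),(323,151)))}
for k,z in(("pot",.062),("pad",.007)):
    for col,(a,b) in seeds[k].items():
        for c,p in((t,a),(s,b)):
            r=blob(c["pixels"],col,p,12)
            if r: print(k,col,np.round(r,1),ray(c,r[:2],z).round(4),ray(c,r[2:4],z).round(4))
            else: print(k,col,None)
for n,q in(("plain",(373,189)),("bluelid",(362,239))): print(n,ray(t,q,.062).round(3))
for q in("pot_yellow","pot_black","pad_black","pad_blue","plain_pot","bluelid_pot"):
    print(q,[(round(o["p"],2),np.round(o["rect"]).tolist()) for o in outline_of(t,q)][:7])
cv2.imwrite("pics/crop1.png",cv2.resize(t["pixels"][160:260,190:490,::-1],None,fx=2.6,fy=2.6,interpolation=cv2.INTER_CUBIC))
E
```

```text
pot yellow [467.5 191.  467.5 191.  129. ] [ 0.5772 -0.3488] [ 0.5773 -0.3488]
pot yellow [352.5 307.  352.9 307.1 236. ] [ 0.5772 -0.3472] [ 0.5778 -0.3474]
pot green [462.5 231.5 462.4 231.3 112. ] [ 0.4707 -0.333 ] [ 0.4712 -0.3328]
pot green [290.  306.5 289.8 306.3 198. ] [ 0.4721 -0.3312] [ 0.4719 -0.3308]
pot blue [410.5 188.5 410.5 188.3 118. ] [ 0.584  -0.1988] [ 0.5846 -0.1988]
pot blue [343.5 248.5 343.4 248.4 148. ] [ 0.5857 -0.1966] [ 0.5856 -0.1963]
pot black [411.5 230.5 411.4 230.5 121. ] [ 0.4734 -0.1997] [ 0.4735 -0.1994]
pot black [286.  254.  286.3 254.2 139. ] [ 0.4738 -0.1964] [ 0.4742 -0.197 ]
pad yellow [266.  192.  265.9 192.1 347. ] [0.5804 0.1893] [0.58   0.1897]
pad yellow [318.5 167.  319.1 167.2 153. ] [0.5815 0.1988] [0.5831 0.1974]
pad green [257.  225.  257.  225.2 345. ] [0.4897 0.2132] [0.4891 0.2133]
pad green [283.5 165.5 284.  165.3 127. ] [0.4899 0.221 ] [0.4913 0.2216]
pad blue [224.  217.  224.  216.7 354. ] [0.5117 0.304 ] [0.5125 0.3041]
pad blue [290.5 148.  290.6 148.2 133. ] [0.5151 0.3126] [0.5152 0.3117]
pad black [233.  184.  233.1 183.7 344. ] [0.6027 0.2806] [0.6037 0.2804]
pad black [323.5 149.5 323.8 149.7 122. ] [0.6062 0.2893] [0.6069 0.2881]
plain [ 0.583 -0.1  ]
bluelid [ 0.451 -0.07 ]
pot_yellow [(0.81, [455.0, 185.0, 478.0, 200.0])]
pot_black [(0.57, [403.0, 223.0, 420.0, 241.0])]
pad_black [(0.9, [301.0, 160.0, 323.0, 179.0]), (0.76, [225.0, 174.0, 243.0, 193.0]), (0.67, [179.0, 134.0, 205.0, 153.0])]
pad_blue [(0.71, [215.0, 205.0, 235.0, 226.0]), (0.21, [248.0, 218.0, 266.0, 236.0])]
plain_pot [(0.82, [367.0, 182.0, 382.0, 202.0])]
bluelid_pot [(0.71, [354.0, 231.0, 370.0, 247.0])]
```

View pics/crop1.png

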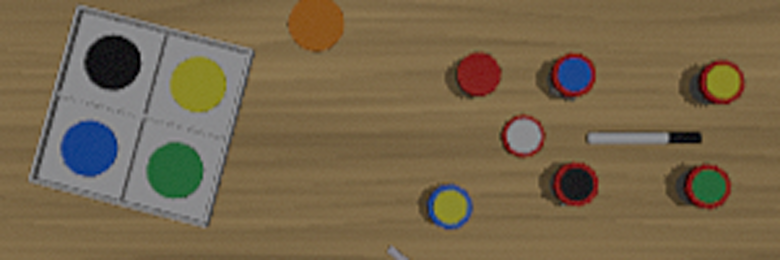

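The crop confirms the choices: four red lids with stickers, the plain red pot, the blue-lidded pot, and all four pads clearly in the carrier. I'll start with the green pot.

```bash
cat >> h.py <<'E'
POT=dict(yellow=(.5773,-.3480),green=(.4714,-.3321),blue=(.5848,-.1977),black=(.4737,-.1982))
_ctr=np.array([.5463,.2469]); _u=np.array([.0908,-.0236]); _u*=.047/np.hypot(*_u); _v=np.array([-_u[1],_u[0]])
PAD=dict(yellow=_ctr+_u-_v,green=_ctr-_u-_v,blue=_ctr-_u+_v,black=_ctr+_u+_v)
def down(yaw):  # tool z down, closing line (tool y) at yaw+90deg
    c,s=np.cos(yaw),np.sin(yaw); return np.array([[c,s,0],[s,-c,0],[0,0,-1.]])
def best(p,hold=None):
    """yaw (0 or pi) with closing line along world y, smallest last-joint angle"""
    c=[(abs(q[5]),y) for y in (0,np.pi) if (q:=inverse_kinematics(p,down(y))) is not None]
    return down(min(c)[1])
GZ,HZ=.058,.19
def pick(col):
    x,y=POT[col]; R=best([x,y,HZ]); set_gripper(.075,40)
    movep([x,y,HZ],R); move_linear([x,y,GZ+.02]); move_linear([x,y,GZ],max_speed=.06)
    set_gripper(.03,40); s=get_state(); print(col,"gap",s["finger_gap"],"grip",s["grip_force"],"t",s["clock"])
    move_linear([x,y,HZ]); print("gap",get_state()["finger_gap"])
def place(col):
    x,y=PAD[col]; R=best([x,y,HZ])
    movep([x,y,HZ],R); move_linear([x,y,GZ+.03]); 
    f0=get_state()["force"][2]; move_linear([x,y,GZ+.008],max_speed=.04); s=get_state(); print("dF",s["force"][2]-f0,s["position"])
    set_gripper(.07); move_linear([x,y,HZ]); print("t",get_state()["clock"])
E
python3 - <<'E'
from h import *
print(get_state()["ee_rot"], PAD)
for d in (POT,PAD):
    for k,p in d.items(): print(k,[None if (q:=inverse_kinematics([*p,HZ],down(y))) is None else np.round(q,2) for y in (0,np.pi)])
pick("green")
t=read_camera("top");s=read_camera("side")
cv2.imwrite("pics/g1.png",s["pixels"][150:400,150:450,::-1].repeat(2,0).repeat(2,1))
E
```

```text
[[ 9.66186560e-01  2.57843999e-01 -6.63988538e-05]
 [ 2.57844004e-01 -9.66186555e-01  1.00885662e-04]
 [-3.81409174e-05 -1.14594917e-04 -9.99999993e-01]] {'yellow': array([0.5799656 , 0.18958833]), 'green': array([0.48898833, 0.2132344 ]), 'blue': array([0.5126344 , 0.30421167]), 'black': array([0.60361167, 0.2805656 ])}
yellow [array([-0.66,  0.38,  1.45, -0.  ,  1.31,  0.91]), array([-0.66,  0.38,  1.45, -0.  ,  1.31, -2.23])]
green [array([-0.75,  0.16,  1.72, -0.  ,  1.26,  0.82]), array([-0.75,  0.16,  1.72, -0.  ,  1.26, -2.32])]
blue [array([-0.45,  0.26,  1.61, -0.  ,  1.27,  1.12]), array([-0.45,  0.26,  1.61, -0.  ,  1.27, -2.02])]
black [array([-0.55,  0.01,  1.88, -0.  ,  1.25,  1.02]), array([-0.55,  0.01,  1.88, -0.  ,  1.25, -2.12])]
yellow [array([ 0.19,  0.24,  1.63, -0.  ,  1.27,  1.76]), array([ 0.19,  0.24,  1.63, -0.  ,  1.27, -1.38])]
green [array([ 0.26,  0.06,  1.83, -0.  ,  1.25,  1.83]), array([ 0.26,  0.06,  1.83, -0.  ,  1.25, -1.31])]
blue [array([ 0.4 ,  0.21,  1.67, -0.  ,  1.26,  1.97]), array([ 0.4 ,  0.21,  1.67, -0.  ,  1.26, -1.17])]
black [array([ 0.32,  0.37,  1.48, -0.  ,  1.3 ,  1.89]), array([ 0.32,  0.37,  1.48, -0.  ,  1.3 , -1.25])]
green gap 0.04348775133449222 grip 40.466235280036926 t 4.075
gap 0.04365862804216541
```

View pics/g1.png

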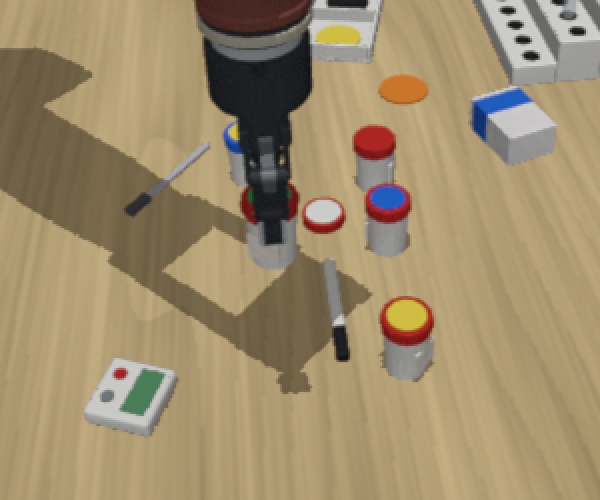

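The side view shows the green pot held upright at about (270,215) in the crop, with the neighbours undisturbed. I'll keep one yaw throughout, place it and check.

```bash
cat >> h.py <<'E'
def best(p): return down(0)
E
python3 - <<'E'
from h import *
place("green")
movep([.47,-.1982,HZ],down(0))
t=read_camera("top");s=read_camera("side")
r=blob(t["pixels"],"green",(257,226),15); print("top",r,ray(t,r[2:4],.069),PAD["green"])
r=blob(s["pixels"],"green",(284,150),20); print("side",r,ray(s,r[2:4],.069) if r else 0)
cv2.imwrite("pics/g2.png",s["pixels"][100:220,200:400,::-1].repeat(3,0).repeat(3,1))
E
```

```text
dF -0.25312016539867266 [0.48875688 0.21319135 0.06564492]
t 10.0583
top (np.float64(253.5), np.float64(225.0), np.float64(253.81415929203538), np.float64(224.92920353982302), np.int32(113)) [0.48832831 0.21290271] [0.48898833 0.2132344 ]
side None 0
```

View pics/g2.png

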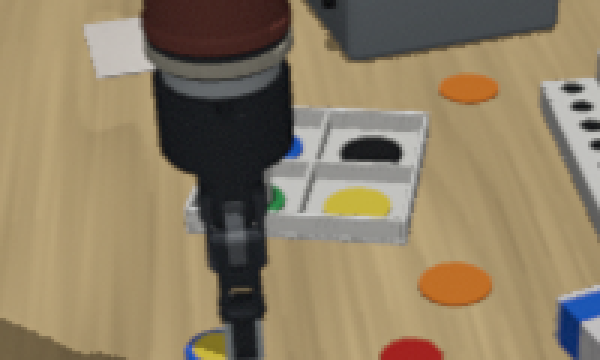

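The arm hides the green pot in the side view. The top view finds its sticker (sticker-sized, 113 px) within 1 mm of the pad centre. Next the black pot, then the others.

Run:
```python
from h import *
for c in ("black","blue","yellow"):
    pick(c)
    if get_state()["finger_gap"]<.04: print("MISSED"); break
    place(c)
movep([.35,-.5,.25],down(0))
t=read_camera("top");s=read_camera("side")
for c in PAD:
    for n,k in(("top",t),("side",s)):
        r=blob(k["pixels"],c,proj(k,np.array([*PAD[c],.069])),8); print(c,n,(ray(k,r[2:4],.069)-PAD[c]).round(4) if r else None, r and r[4])
cv2.imwrite("pics/e1.png",s["pixels"][90:330,180:440,::-1].repeat(2,0).repeat(2,1))
cv2.imwrite("pics/e2.png",t["pixels"][140:270,190:490,::-1].repeat(2,0).repeat(2,1))
print(get_state()["clock"])
```

```text
black gap 0.04345902520066024 grip 40.398210883140564 t 13.925
gap 0.043656724019924195
dF -0.77072740020677 [0.60339275 0.28042701 0.06567233]
t 19.6417
blue gap 0.04385799320467042 grip 40.50223410129547 t 23.375
gap 0.04328649585853997
dF 1.0281715018110646 [0.51240034 0.30407132 0.06566286]
t 29.1333
yellow gap 0.043705171476559355 grip 40.51560580730438 t 33.4583
gap 0.04401085857974022
dF 1.7556852085189893 [0.57972869 0.18950621 0.06570189]
t 39.3167
yellow top [-0.0004 -0.0011] 130
yellow side [0.0004 0.0044] 66
green top [-0.0008 -0.0002] 115
green side [0.0002 0.0045] 43
blue top [-0.0005 -0.0007] 121
blue side [0.0003 0.0048] 48
black top [-0.0007 -0.0012] 117
black side [0.0005 0.0044] 36
42.0
```

View pics/e1.png

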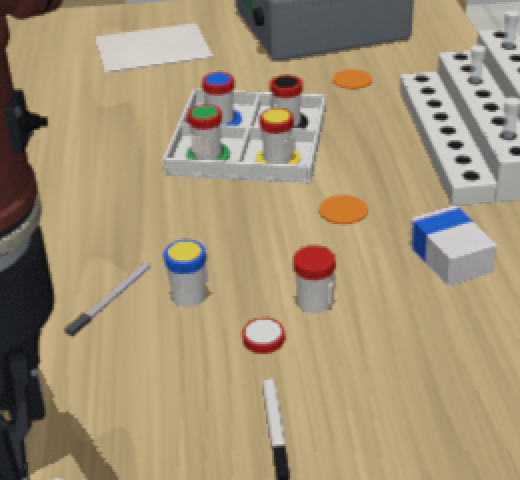

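View pics/e2.png

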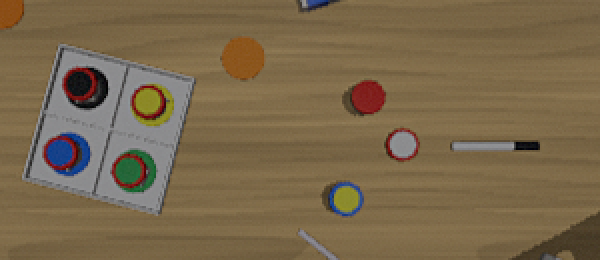

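All four stickered pots stand upright on the pads of their colour: blue (218,95), black (286,95), green (205,130) and yellow (277,135) in the side crop. The plain and blue-lidded pots have not moved, and the gripper is clear.

```bash
python3 -c "
from cell import *
print(job_done())"
```

```text
the job is handed in; nothing more can be done
None
```

I put all four stickered red-lidded pots upright on the pads of their colours, within about 1 mm of the pad centres by the top camera and 5 mm by the side camera. The two look-alike pots were left where they stood. I handed the job in at about 42 s; the hand-in call gave no verdict.

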